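# Copy a mirror's angle with a locking bevel

## Robot

A 6-joint arm with a two-finger parallel gripper is mounted at the origin on the work surface. World frame = base frame: x ahead of the robot, y to its left, z up, the work surface at z = 0. Lengths are in m, angles in degrees, forces in N, time in s.
With the tool pointing down it reaches from about 0.15 to 0.775 m from the base axis. Payload 6.1 kg.
Tool frame: the origin (TCP) lies on the mounting face of the last link; the fingertips stand 173 mm ahead of it and the grasp point (between the pads) lies env.tcp_to_grasp ahead of it (env.tcp_to_grasp is the distance from the TCP to the grasp point, in m); x points along the fingers, y is the direction in which the jaws open and shut, and the axes are right-handed (so a half turn about x gives the same grasp; the last joint's range is limited). The gripper opens to 85 mm and grips with 20 to 120 N. Pads are 22 mm wide; open, the fingers measure 114 mm over their backs; the gripper's body (76 mm by 85 mm) begins 54 mm behind the grasp point. The pads swing forward as they close: fully open they stand 13 mm farther back than shut.
Start: joints at [-75.115, 7.208, -2.269, 80.523, 0, 90], TCP at [0.135, -0.507, 0.405] pointing down, gripper open.
Joint ranges: [-155.77, 155.77], [-54.66, 111.73], [-72.52, 77.12], [-102.08, 115.82], [-83.92, 84.16], [-180, 180]. Speed limits (degrees/s): [136.94, 136.94, 172.46, 180, 180, 180].

## Interface

Orientations are given as a 3x3 rotation matrix whose columns are the frame's x, y, z axes.
In Python, from station import telemetry, viewer, order, spotter, env gives the robot as it stands.
- The arm moves only by the tool apply_moves, never from a script. Its argument "rows" is a list of rows, each a list of 7 numbers: the finger opening in m, from 0 to 0.0854, then the shift along the tool's x, y, z in m, then the turn, a rotation vector about the tool's x, y, z in rad. A call has 1 to 5 rows; each row is the pose to reach, as a shift and turn from the pose commanded when the call began, along the tool's axes at that moment; what a row does not reach only later rows make up. A row lasts 1/10 s, in which the tool goes at most 50 mm and 8.59 degrees, less where a joint would pass 70% of its speed; a pose out of reach is approached as far as the arm can. A call with a gripper value outside its range is refused whole. The fingers move at their own pace and stop on an object; "newtons" is the grip in N (left out, the last holds). Time passes only in rows, so rows that repeat a pose let the fingers close. It gives the time, the measured TCP pose, the force and the opening at its end, in the units of the state.
- telemetry.get_obs(): the state, without advancing time (a new reading comes with each control period).
- viewer.read_camera(name): name is "side" or "top" or "wrist"; returns a dict with "image" (420x560x3 uint8, red, green, blue), "fx", "fy", "cx", "cy" (pixels), "T" (4x4, takes a point from camera to world coordinates); the wrist camera has in their place "T_tool_cam" (4x4, takes a point from camera to tool coordinates, whose origin is the TCP and whose axes are the tool frame's). Camera axes: x right, y up, looking along -z (the intrinsics and any distortion apply to the point x, -y, -z); pixel columns grow to the right and rows downward; lengths in m; the calibration is good to about 2 mm. A picture is of the moment at which its call begins: read the wrist's pose just before it. There is no depth.
- order.job_done(): hands the job in, once; it reports no verdict.
Trained networks look in a picture, given as the dict that the camera call returned (one of the last four; its "shot" number tells which), for a name from the list of things; names that differ only in an ending like _2 or _b are one class to them, and where a whole thing is asked for, a point or a joint stands for the part that bears it (a point fixed in the world has none). Each returns a list of dicts, best first, with "score" (0 to 1); they miss things now and then, are a little off and sometimes report something else, mostly with a low value. They report only what shows in the picture. A call takes as long as a camera call.
- spotter.spot_in(target, picture): "extent" ([left, top, width, height] in pixels, round what is visible of it).
- spotter.mark_of(target, picture): "centre" ([column, row] in pixels: a listed point, or the origin of a listed thing).
The state is a dict: "time_s": time; "q": joint angles; "qvel": joint speeds; "tau": joint torques, N m; "ee_pos": TCP position; "tool_rot": TCP orientation; "ft_force": force on the tool from outside, world axes, zero at the start; "wrist_torque": the same for the moment, N m; "opening": opening from 0.0 (shut) to 1.0 (fully open).
Only numpy, scipy, OpenCV 4.12 (cv2) and the standard library are available. Lean on these libraries where they do the work, as an engineer would, in place of code of your own. Each camera call takes 0.05 s, during which the arm holds its last target.

## Task

Make the second mirror on the optics board parallel to the fixed first mirror. Squeeze the lock tab on the bevel's handle and, keeping it squeezed, swing the blade flat against the first mirror, then let go so that it locks at that angle; then slide the bevel's carriage along the rail until it is fully home at the other end, where the locked blade turns the second mirror to the same angle. Do not touch the second mirror with the gripper, and leave the other things on the table alone.

Things in the scene. Friction and masses are not known exactly. Their poses are not given: they have to be found in the camera images.
- board: Plywood optics board, fixed, 280 x 440 x 16 mm (x -80 to 200, y -220 to 220). Origin: on the table under the middle of its rail. +y along the rail (first mirror at the +y end, second at -y), +x away from the robot, z up. Behind its +y side stands a retort stand (upright x 106, y 275, 370 tall); its 16 mm steel rod runs along y at x 106, height 165, from y 310 to -95 (clamp end).
- carriage (a joint): Slide of the aluminium carriage (plate 97 x 60 mm, top 35 mm above the table), in m: 0 at the first mirror (blade pivot at board x 0, y +110 mm), 0.22 fully home at the second mirror's end (pivot at y -110 mm); it grows towards the board's -y. Hard stops at both ends; rubs with about 4 N.
- lug (a point): Middle of the upper part of the carriage's black push lug, an upright block 26 mm (x) x 30 mm (y) x 52 mm high, top 87 mm above the table; this point is 75 mm above the table and 50 mm on the robot's side of the blade's pivot. Push here, clear of the handle, to slide the carriage. Axes as the board's.
- blade (a joint): Hinge of the bevel's steel blade on the carriage, rad: 0 when it points along the board's +x, positive towards the board's +y (to the first mirror). Unlocked it turns with about 0.06 N m; locked it holds against about 2.5 N m, so it should not be forced.
- blade_line (a point): Middle of the steel blade bar, which is 135 mm long, 12 mm thick and 25 mm high (34 to 59 mm above the table), running 40 to 175 mm out from the pivot. x: along the blade, away from the pivot; z: up.
- handle (a point): Grasp point of the blade's handle, 80 mm from the pivot, 92 mm up; axes as the blade's. The handle leans 35 degrees towards the pivot (upwards along -0.574 x + 0.819 z): black fixed post (outer face y -16 mm) and steel lock tab (outer face y +16), 32 mm over both, 24 wide, tab 23 mm either way along the handle. The rod blocks a gripper from straight above: come tilted like the handle.
- lock_tab (a joint): Travel of the spring lock tab towards the post, m: 0 released (the blade is locked), 0.007 fully squeezed (free to turn). Takes about 12 N to start and 15 N fully squeezed; springs back when let go. Grip it with 25 N or more across y. Only the tab moves, so the squeezed grip's middle lies 3.5 mm to the post's side.
- first_mirror: The fixed first mirror, a wooden block 115 x 27 x 33 mm (top 50 mm above the table), mirror on its -y face. Origin: at the table, on the axis of the blade's pivot when the carriage is at 0. x: along the mirror away from the pivot, block 55 to 170 mm out; face at y = +6 mm, parallel to x, so the blade lies flat on it when both point the same way.
- second_mirror (a joint): Hinge of the second mirror, on the axis of the blade's pivot when the carriage is at 0.22, rad: 0 along the board's +x, positive towards its +y. Turns with about 0.08 N m, stays where left. It starts leaning across the blade's path; the arriving blade pushes it round until it lies flat on the blade as the carriage comes home.
- second_mirror_face (a point): Middle of the second mirror's face, 112 mm out from its pivot, 34 mm above the table; the block, like the first mirror's, lies on the -y side of this face. x: along the mirror, away from its pivot; z: up.

How it is judged:
By the outcome, as a careful person would: the job done as asked, in the order asked, and still so for the second after the job is handed in, with the robot touching nothing.
It also fails if it takes over 48 s, if anything falls off the work surface, if the arm or the gripper's body presses on something with over 40 N, if the wrist force passes 120 N, or if a joint passes its speed limit or range.

## Working session

There is one attempt and no reset: what is moved stays moved. The work goes in short steps, Python scripts to look and compute and a tool call to move; the robot and the scene stay as the last step left them, time stands still between calls to the robot, and variables do not carry over. Pictures are saved under pics/ and viewed, and the job is handed in when it is done.

Besides the shell and the picture viewer there is one more tool, called after "Emit:" as name(argument=value, ...) on one line, values as JSON. apply_moves: Moves the arm, as the interface text tells. Its arguments: {"type":"object","properties":{"rows":{"type":"array"},"newtons":{"type":"number"}},"required":["rows"]}

```bash
ls; mkdir -p pics
cat > h.py <<'E'
import numpy as np, cv2
from station import telemetry, viewer, order, spotter, env
def shot(name,fn):
    o=telemetry.get_obs(); p=viewer.read_camera(name)
    cv2.imwrite('pics/'+fn,cv2.cvtColor(p['image'],cv2.COLOR_RGB2BGR))
    if name=='wrist':
        T=np.eye(4);T[:3,:3]=np.array(o['tool_rot']);T[:3,3]=o['ee_pos'];p['Tw']=T@np.array(p['T_tool_cam'])
    else: p['Tw']=np.array(p['T'])
    return p
def ray(p,uv):
    d=np.array([(uv[0]-p['cx'])/p['fx'],-(uv[1]-p['cy'])/p['fy'],-1.])
    return p['Tw'][:3,3],p['Tw'][:3,:3]@d
def at_z(p,uv,z):
    c,d=ray(p,uv);return c+d*(z-c[2])/d[2]
def proj(p,X):
    T=np.linalg.inv(p['Tw']);x=T[:3,:3]@np.array(X)+T[:3,3]
    return np.array([p['cx']+p['fx']*x[0]/-x[2],p['cy']-p['fy']*x[1]/-x[2]])
E
python3 - <<'E'
from h import *
print(env.tcp_to_grasp, [k for k in dir(env) if k[0]!='_'])
o=telemetry.get_obs();print(o['ee_pos'],o['tool_rot'],o['ft_force'],o['opening'],o['time_s'])
for n in ['side','top']:
    p=shot(n,n+'0.png'); print(n,[k for k in p if k!='image'],p['fx'],p['Tw'].round(3).tolist())
    for t in ['board','lug','blade_line','handle','first_mirror','second_mirror_face']:
        r=spotter.mark_of(t,p); print(t,[(np.round(x['centre'],1).tolist(),round(x['score'],2)) for x in r[:3]])
print(telemetry.get_obs()['time_s'])
E
```

```text
pics
0.1547 ['Unreachable', 'tcp_to_grasp']
[ 0.13482259 -0.50726367  0.40394153] [[-4.07542854e-04  2.56852206e-01 -9.66450608e-01]
 [ 1.51774215e-03 -9.66449417e-01 -2.56852529e-01]
 [-9.99998765e-01 -1.57150124e-03  4.03413326e-06]] [-0.1494551  -0.58531158  0.1857742 ] 0.9956663474711778 0.0
side ['fx', 'fy', 'cx', 'cy', 'T', 'shot', 'Tw'] 467.5490606491392 [[1.0, 0.008, -0.016, 0.543], [-0.018, 0.592, -0.806, -0.619], [0.003, 0.806, 0.592, 0.567], [0.0, 0.0, 0.0, 1.0]]
board [([244.3, 284.5], 0.58)]
lug []
blade_line [([312.8, 237.7], 0.97)]
handle [([298.2, 215.8], 0.59)]
first_mirror []
second_mirror_face [([286.9, 288.9], 0.92)]
top ['fx', 'fy', 'cx', 'cy', 'T', 'shot', 'Tw'] 385.14517266059306 [[-0.016, 0.997, -0.069, 0.514], [-0.999, -0.018, -0.029, 0.002], [-0.03, 0.069, 0.997, 0.737], [0.0, 0.0, 0.0, 1.0]]
board [([320.7, 251.2], 0.58)]
lug [([255.4, 271.8], 0.57)]
blade_line [([284.5, 190.3], 0.83)]
handle [([277.1, 202.5], 0.8)]
first_mirror []
second_mirror_face [([342.9, 212.2], 0.94)]
0.7
```

View pics/side0.png

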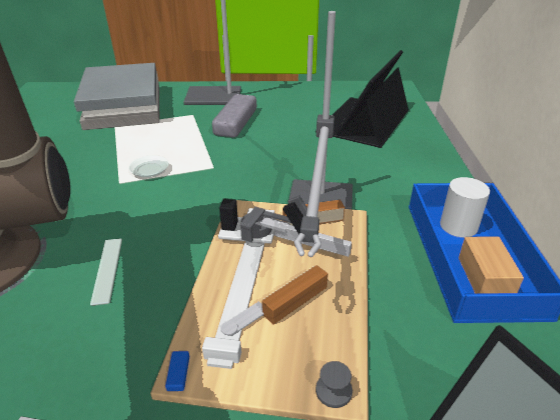

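View pics/top0.png

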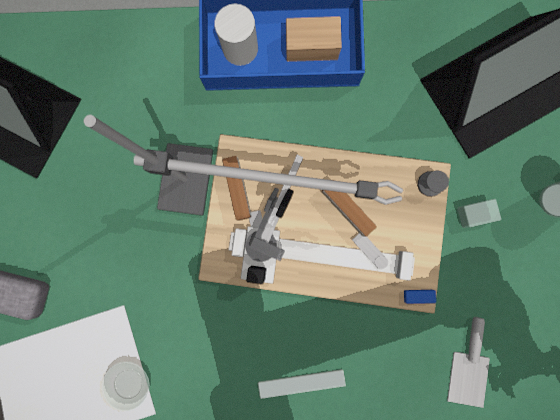

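Run:
```python
import cv2
a=cv2.imread('pics/top0.png')[120:330,190:460]; cv2.imwrite('pics/top0z.png',cv2.resize(a,None,fx=2.85,fy=2.85,interpolation=cv2.INTER_CUBIC))
a=cv2.imread('pics/side0.png')[190:410,150:400]; cv2.imwrite('pics/side0z.png',cv2.resize(a,None,fx=2.7,fy=2.7,interpolation=cv2.INTER_CUBIC))
```

```text
(no output)
```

View pics/top0z.png

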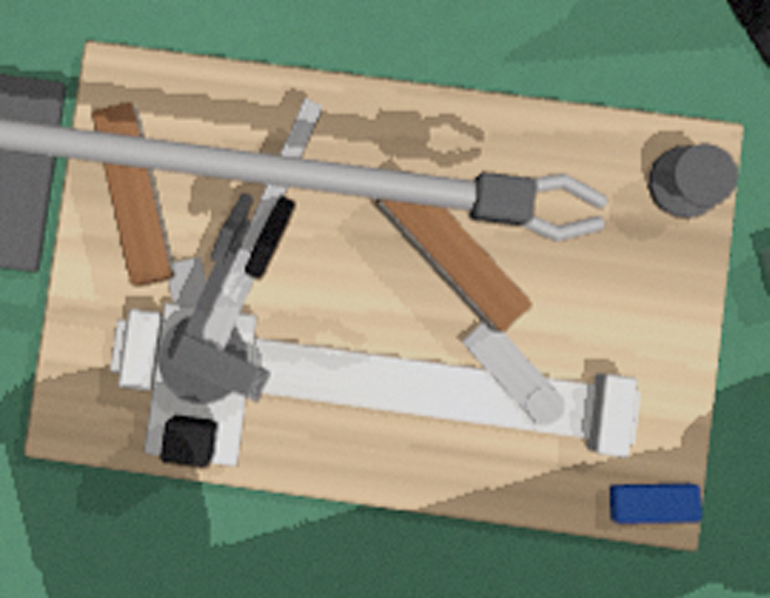

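View pics/side0z.png

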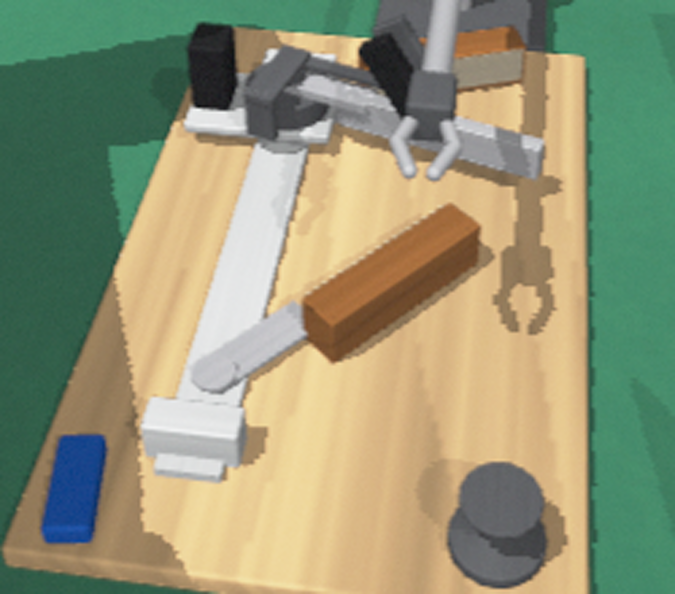

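```bash
cat > fit.py <<'E'
from h import *
from scipy.optimize import least_squares
pt=shot('top','t1.png');ps=shot('side','s1.png')
zt=lambda u,v:(u/2.85+190,v/2.85+120); zs=lambda u,v:(u/2.7+150,v/2.7+190)
obs=[(pt,zt(87,42),(.2,.22)),(pt,zt(743,126),(.2,-.22)),(pt,zt(697,549),(-.08,-.22)),(pt,zt(27,457),(-.08,.22)),
(ps,zs(585,57),(.2,.22)),(ps,zs(5,548),(-.08,-.22))]
def B(x): 
    c,s=np.cos(x[2]),np.sin(x[2]);T=np.eye(4);T[:2,:2]=[[c,-s],[s,c]];T[:2,3]=x[:2];return T
def res(x): return np.concatenate([proj(p,(B(x)@[*X,.016,1])[:3])-uv for p,uv,X in obs])
r=least_squares(res,[.45,0,0]);print(r.x,np.degrees(r.x[2]),r.fun.reshape(-1,2).round(1).tolist())
T=B(r.x);np.save('board.npy',T)
def inb(X): return (np.linalg.inv(T)@[*X,1])[:3].round(4)
for p,m,z in [(pt,(284.5,190.3),.0465),(ps,(312.8,237.7),.0465),(pt,(277.1,202.5),.092),(ps,(298.2,215.8),.092),(pt,(255.4,271.8),.075),(pt,(342.9,212.2),.034),(ps,(286.9,288.9),.034)]:
    print(m,inb(at_z(p,m,z)))
E
python3 fit.py
```

```text
[ 0.48848631 -0.06688387 -0.14942375] -8.561350423852462 [[-1.0, -1.3], [1.0, -1.9], [1.3, 0.4], [-1.1, -0.4], [-0.2, -2.0], [-1.9, 0.2]]
(284.5, 190.3) [0.1037 0.0822 0.0465]
(312.8, 237.7) [0.104  0.0818 0.0465]
(277.1, 202.5) [0.0758 0.0911 0.092 ]
(298.2, 215.8) [0.0779 0.0809 0.092 ]
(255.4, 271.8) [-0.0453  0.1127  0.075 ]
(342.9, 212.2) [ 0.0792 -0.0282  0.034 ]
(286.9, 288.9) [ 0.0736 -0.0318  0.034 ]
```

```bash
cat > m1.py <<'E'
from h import *
from scipy.optimize import least_squares
T=np.load('board.npy')
pt=shot('top','t2.png');ps=shot('side','s2.png')
zt=lambda u,v:(u/2.85+190,v/2.85+120); zs=lambda u,v:(u/2.7+150,v/2.7+190)
obs=[(pt,zt(92,110),(.170,.033)),(pt,zt(133,103),(.170,.006)),(pt,zt(172,278),(.055,.006)),(pt,zt(135,286),(.055,.033)),(ps,zs(525,52),(.170,.006))]
def W(a,X,piv=(0,.11)):
    c,s=np.cos(a),np.sin(a); return (T@[piv[0]+c*X[0]-s*X[1],piv[1]+s*X[0]+c*X[1],X[2],1])[:3]
r=least_squares(lambda a:np.concatenate([proj(p,W(a[0],(*X,.05)))-uv for p,uv,X in obs]),[.2])
print(np.degrees(r.x),r.fun.reshape(-1,2).round(1).tolist())
# overlay
def draw(img,p,f,s,off,pts,col):
    q=[((proj(p,X)-off)*f).astype(int) for X in pts]
    cv2.polylines(img,[np.array(q)],True,col,1)
for p,s,f,off,sz in [(pt,'t2.png',3.6,(200,120),(700,580)),(ps,'s2.png',4,(200,185),(760,560))]:
    im=cv2.imread('pics/'+s);im=im[off[1]:off[1]+int(sz[1]/f),off[0]:off[0]+int(sz[0]/f)];im=cv2.resize(im,None,fx=f,fy=f,interpolation=cv2.INTER_CUBIC)
    for a,c in [(r.x[0],(0,0,255))]:
        draw(im,p,f,s,off,[W(a,(x,y,.05)) for x,y in [(.055,.006),(.17,.006),(.17,.033),(.055,.033)]],c)
    b=np.radians(-15.5)
    draw(im,p,f,s,off,[W(b,(x,y,.059)) for x,y in [(.04,-.006),(.175,-.006),(.175,.006),(.04,.006)]],(255,0,0))
    u=np.array([-.574,0,.819]);g=np.array([.08,0,.092])
    for y,c in [(-.016,(0,255,0)),(.016,(255,0,255))]:
        w=np.array([.819,0,.574])*.012
        draw(im,p,f,s,off,[W(b,g+[0,y,0]+d*.023*u+e*w) for d,e in [(-1,-1),(1,-1),(1,1),(-1,1)]],c)
    draw(im,p,f,s,off,[W(0,(-.05+x,y,.087)) for x,y in [(.013,.015),(.013,-.015),(-.013,-.015),(-.013,.015)]],(255,255,0))
    draw(im,p,f,s,off,[(T@[x,y,z,1])[:3] for x,y,z in [(.106,.31,.165),(.106,-.095,.165)]],(0,255,255))
    cv2.imwrite('pics/ov_'+s,im)
E
python3 m1.py
```

```text
[20.88575114] [[0.1, -0.5], [0.2, -1.5], [0.8, -1.3], [-0.9, -0.7], [0.7, -2.8]]
```

View pics/ov_t2.png

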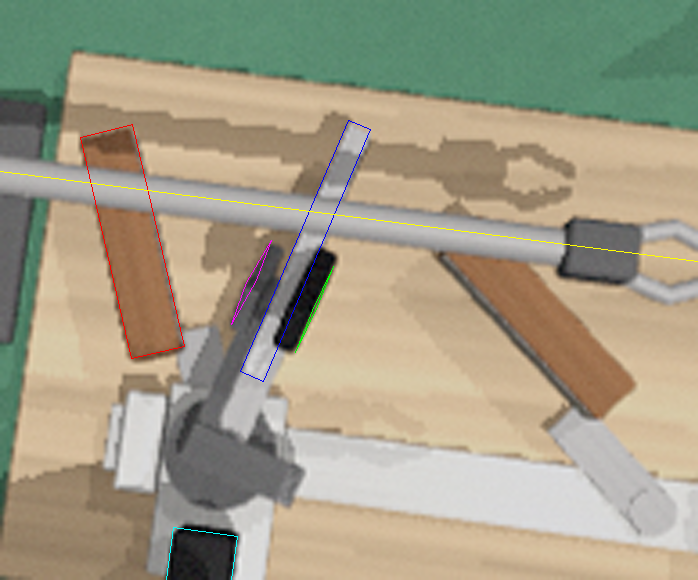

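View pics/ov_s2.png

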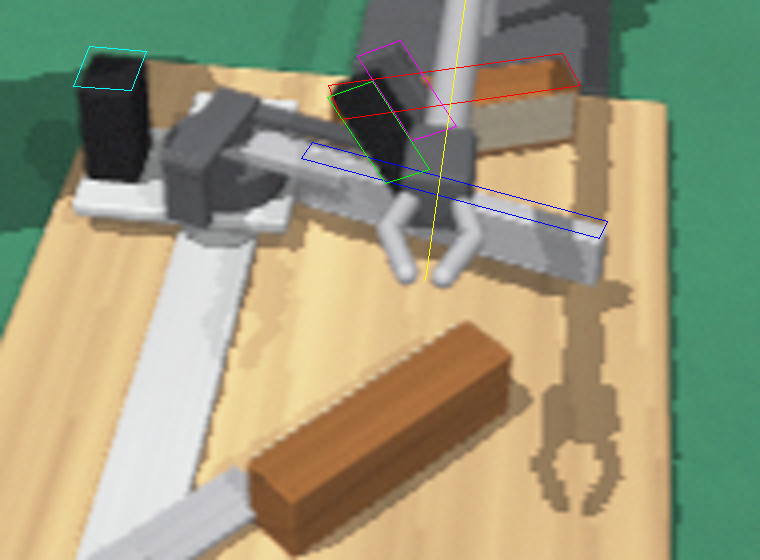

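```bash
cat >> h.py <<'E'
from scipy.spatial.transform import Rotation as R
T=np.load('board.npy') if __import__('os').path.exists('board.npy') else None
def now():
    o=telemetry.get_obs(); return o,np.array(o['ee_pos']),np.array(o['tool_rot'])
def pose(b,dx=0,dy=0,back=0,piv=(0,.11),gx=.08,gz=.092):
    """tool pose grasping handle with blade angle b(deg)"""
    a=np.radians(b);c,s=np.cos(a),np.sin(a)
    bx=T[:3,:3]@[c,s,0];by=T[:3,:3]@[-s,c,0];ez=np.array([0,0,1.])
    ax=.574*bx-.819*ez;ax/=np.linalg.norm(ax);Y=-by;Z=np.cross(ax,Y)
    g=(T@[*piv,0,1])[:3]+bx*(gx+dx)+by*dy+ez*gz
    return g-ax*(env.tcp_to_grasp+back),np.stack([ax,Y,Z],1)
def delta(p,Rt):
    o,p0,R0=now()
    d=R0.T@(p-p0);w=R.from_matrix(R0.T@Rt).as_rotvec()
    print('t',round(o['time_s'],2),'shift',d.round(4).tolist(),'rot',w.round(4).tolist(),'|%.3f m| %.1f deg'%(np.linalg.norm(d),np.degrees(np.linalg.norm(w))))
    return d,w
E
python3 - <<'E'
from h import *
p=shot('wrist','w0.png');print(np.array(p['T_tool_cam']).round(3).tolist())
for back in (.12,0):
    P,Q=pose(-15.5,dy=-.0,back=back);print(P.round(3),Q.round(2).tolist());delta(P,Q)
E
```

```text
[[0.001, 0.306, -0.952, 0.031], [1.0, -0.001, 0.0, 0.001], [-0.001, -0.952, -0.306, -0.078], [0.0, 0.0, 0.0, 1.0]]
[0.434 0.074 0.317] [[0.52, -0.41, -0.75], [-0.23, -0.91, 0.33], [-0.82, -0.0, -0.57]]
t 0.95 shift [0.0878, -0.4846, -0.4383] rot [0.6581, 0.5873, 0.2077] |0.659 m| 51.9 deg
[0.497 0.045 0.219] [[0.52, -0.41, -0.75], [-0.23, -0.91, 0.33], [-0.82, -0.0, -0.57]]
t 0.95 shift [0.186, -0.4413, -0.4919] rot [0.6581, 0.5873, 0.2077] |0.686 m| 51.9 deg
```

Emit:
apply_moves(rows=[[0.065, 0.006, -0.032, -0.029, 0.044, 0.039, 0.014], [0.065, 0.012, -0.064, -0.058, 0.088, 0.078, 0.028], [0.065, 0.018, -0.096, -0.087, 0.132, 0.117, 0.042], [0.065, 0.024, -0.128, -0.116, 0.176, 0.156, 0.056], [0.065, 0.03, -0.16, -0.145, 0.22, 0.195, 0.07]], newtons=30)

```text
time_s: 1.45
ee_pos: [0.2342, -0.314, 0.3745]
tool_rot: [[0.203, 0.031, -0.979], [-0.04, -0.998, -0.04], [-0.978, 0.048, -0.202]]
ft_force: [0.5, -0.4, 0.6]
opening: 0.763
```

Run:
```python
from h import *
delta(*pose(-15.5,back=.12));print(now()[0]['q'])
```

```text
t 1.45 shift [0.0813, -0.3834, -0.1996] rot [0.4358, 0.3902, 0.1367] |0.440 m| 34.4 deg
[-55.88609969 -11.56202003 -24.53278067  68.46679732   8.37976424
 122.65706051]
```

```bash
sed -i 's/Y=-by;/Y=by;/' h.py
python3 - <<'E'
from h import *
delta(*pose(-15.5,back=.12))
E
```

```text
t 1.45 shift [0.0813, -0.3834, -0.1996] rot [-2.6494, -0.1868, 0.533] |0.440 m| 155.2 deg
```

Emit:
apply_moves(rows=[[0.065, 0.004, -0.02, -0.01, -0.134, -0.009, 0.027], [0.065, 0.008, -0.04, -0.02, -0.268, -0.019, 0.054], [0.065, 0.012, -0.06, -0.03, -0.402, -0.028, 0.081], [0.065, 0.016, -0.08, -0.04, -0.536, -0.038, 0.108], [0.065, 0.02, -0.1, -0.05, -0.67, -0.047, 0.135]])

```text
time_s: 1.95
ee_pos: [0.2836, -0.2134, 0.3604]
tool_rot: [[0.205, 0.617, -0.76], [-0.18, -0.739, -0.649], [-0.962, 0.27, -0.04]]
ft_force: [0.8, -0.1, 0.1]
opening: 0.761
```

Run:
```python
from h import *
delta(*pose(-15.5,back=.12));print(now()[0]['q'])
```

```text
t 1.95 shift [0.0209, -0.1311, -0.2987] rot [-1.9711, -0.1397, 0.3977] |0.327 m| 115.5 deg
[-36.50293124 -19.3965619  -32.44650498  61.15254817  -1.31961172
 103.13738588]
```

Emit:
apply_moves(rows=[[0.065, 0.002, -0.01, -0.022, -0.134, -0.009, 0.027], [0.065, 0.003, -0.02, -0.044, -0.268, -0.019, 0.054], [0.065, 0.005, -0.029, -0.066, -0.402, -0.028, 0.081], [0.065, 0.006, -0.039, -0.088, -0.536, -0.038, 0.108], [0.065, 0.008, -0.049, -0.11, -0.67, -0.047, 0.135]])

```text
time_s: 2.45
ee_pos: [0.3391, -0.1074, 0.3443]
tool_rot: [[0.29, 0.928, -0.233], [-0.282, -0.15, -0.948], [-0.915, 0.34, 0.218]]
ft_force: [0.8, -0.6, 0.1]
opening: 0.766
```

Run:
```python
from h import *
delta(*pose(-15.5,back=.12));print(now()[0]['q'])
```

```text
t 2.45 shift [0.0015, 0.0516, -0.1995] rot [-1.3012, -0.0926, 0.2617] |0.206 m| 76.2 deg
[-13.51107488 -21.71885676 -37.07185348  53.83644079 -11.90486282
  85.82793219]
```

Emit:
apply_moves(rows=[[0.065, 0, 0.005, -0.02, -0.134, -0.009, 0.027], [0.065, 0, 0.01, -0.04, -0.268, -0.019, 0.054], [0.065, 0, 0.015, -0.06, -0.402, -0.028, 0.081], [0.065, 0, 0.02, -0.08, -0.536, -0.038, 0.108], [0.065, 0, 0.026, -0.1, -0.67, -0.047, 0.135]])

```text
time_s: 2.95
ee_pos: [0.3869, -0.0168, 0.3313]
tool_rot: [[0.416, 0.833, 0.365], [-0.3, 0.504, -0.81], [-0.858, 0.228, 0.459]]
ft_force: [0.9, -0.6, -0.1]
opening: 0.762
```

Run:
```python
from h import *
delta(*pose(-15.5,back=.12));print(now()[0]['q'])
```

```text
t 2.95 shift [0.0048, 0.0814, -0.0627] rot [-0.631, -0.0459, 0.1264] |0.103 m| 37.0 deg
[  3.36489349 -19.57574736 -38.82510103  45.87553593 -18.87646718
  61.29732634]
```

Emit:
apply_moves(rows=[[0.065, 0.001, 0.016, -0.013, -0.126, -0.009, 0.025], [0.065, 0.002, 0.033, -0.025, -0.252, -0.018, 0.05], [0.065, 0.003, 0.049, -0.038, -0.378, -0.027, 0.075], [0.065, 0.004, 0.065, -0.05, -0.505, -0.036, 0.101], [0.065, 0.005, 0.081, -0.063, -0.631, -0.046, 0.126]])

```text
time_s: 3.45
ee_pos: [0.4341, 0.0732, 0.3168]
tool_rot: [[0.524, 0.408, 0.748], [-0.234, 0.913, -0.334], [-0.819, -0.0, 0.574]]
ft_force: [-0.5, -1.0, 1.0]
opening: 0.765
```

Run:
```python
from h import *
delta(*pose(-15.5,back=.12));print(now()[0]['q'])
p=shot('wrist','w1.png')
for t in ['lug','blade_line','handle','first_mirror','second_mirror_face']:
    r=spotter.mark_of(t,p); print(t,[(np.round(x['centre'],1).tolist(),round(x['score'],2)) for x in r[:3]])
im=cv2.imread('pics/w1.png')
def W(a,X,piv=(0,.11)):
    c,s=np.cos(a),np.sin(a); return (T@[piv[0]+c*X[0]-s*X[1],piv[1]+s*X[0]+c*X[1],X[2],1])[:3]
b=np.radians(-15.5);u=np.array([-.574,0,.819]);g=np.array([.08,0,.092]);w=np.array([.819,0,.574])*.012
def dr(P,c): cv2.polylines(im,[np.array([proj(p,x) for x in P]).astype(int)],True,c,1)
for y,c in [(-.016,(0,255,0)),(.016,(255,0,255))]: dr([W(b,g+[0,y,0]+d*.023*u+e*w) for d,e in [(-1,-1),(1,-1),(1,1),(-1,1)]],c)
dr([W(b,(x,y,.059)) for x,y in [(.04,-.006),(.175,-.006),(.175,.006),(.04,.006)]],(255,0,0))
dr([W(np.radians(20.9),(x,y,.05)) for x,y in [(.055,.006),(.17,.006),(.17,.033),(.055,.033)]],(0,0,255))
dr([W(0,(-.05+x,y,.087)) for x,y in [(.013,.015),(.013,-.015),(-.013,-.015),(-.013,.015)]],(255,255,0))
print(proj(p,W(b,g)),proj(p,W(b,[.1075,0,.0465])))
cv2.imwrite('pics/w1o.png',im)
```

```text
t 3.45 shift [-0.0003, 0.0002, -0.0002] rot [-0.0004, -0.0001, 0.0005] |0.000 m| 0.0 deg
[ 15.38407477 -14.2849404  -38.34888902  37.53612545 -21.4075138
  34.00225808]
lug [([249.5, 20.7], 0.93)]
blade_line [([274.8, 179.9], 0.6)]
handle [([275.3, 200.2], 0.82)]
first_mirror [([274.8, 204.5], 0.33)]
second_mirror_face []
[275.58206944 204.63156529] [275.44137645 183.64126154]
```

View pics/w1o.png

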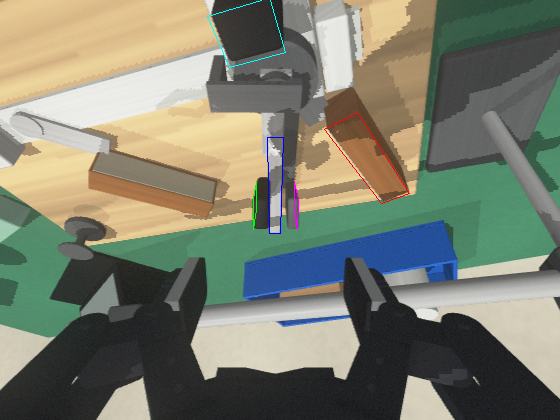

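Run:
```python
import numpy as np
T=np.load('board.npy');T[0,3]-=.002;np.save('board.npy',T)
from h import *
delta(*pose(-15.5,dy=-.0035,back=.0))
```

```text
t 3.75 shift [0.1187, -0.0024, -0.0016] rot [-0.0075, -0.001, 0.0027] |0.119 m| 0.5 deg
```

Emit:
apply_moves(rows=[[0.065, 0.025, -0.001, 0, 0, 0, 0], [0.065, 0.05, -0.002, -0.001, 0, 0, 0], [0.065, 0.075, -0.0025, -0.0015, 0, 0, 0], [0.065, 0.09, -0.0025, -0.0016, 0, 0, 0]])

```text
time_s: 4.15
ee_pos: [0.4786, 0.0482, 0.2408]
tool_rot: [[0.521, 0.415, 0.745], [-0.237, 0.91, -0.341], [-0.82, 0.002, 0.573]]
ft_force: [0.6, -0.5, 0.4]
opening: 0.759
```

Run:
```python
from h import *
delta(*pose(-15.5,dy=-.0035,back=.0))
p=shot('wrist','w2.png')
for t in ['handle']:
    r=spotter.mark_of(t,p); print(t,[(np.round(x['centre'],1).tolist(),round(x['score'],2)) for x in r[:3]])
g,_=pose(-15.5,back=-env.tcp_to_grasp);print(proj(p,g))
print(now()[0]['ft_force'])
```

```text
t 4.15 shift [0.0273, 0.0007, 0.0004] rot [-0.0079, -0.0017, 0.0036] |0.027 m| 0.5 deg
handle [([282.9, 256.6], 0.95)]
[284.68682712 260.9105425 ]
[ 0.5099761  -0.4834184   0.42023317]
```

View pics/w2.png

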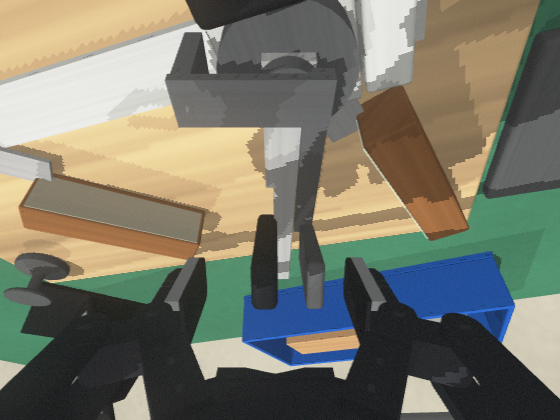

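Emit:
apply_moves(rows=[[0.065, 0.012, 0, -0.0005, 0, 0, 0], [0.065, 0.022, 0, -0.001, 0, 0, 0], [0.065, 0.027, 0.0005, -0.001, 0, 0, 0], [0.065, 0.027, 0.0005, -0.001, 0, 0, 0]])

```text
time_s: 4.65
ee_pos: [0.4923, 0.0438, 0.2192]
tool_rot: [[0.522, 0.413, 0.746], [-0.236, 0.911, -0.34], [-0.82, 0.002, 0.573]]
ft_force: [0.0, 0.8, -0.9]
opening: 0.76
```

Run:
```python
from h import *
delta(*pose(-15.5,dy=-.0035,back=.0))
p=shot('wrist','w3.png')
print(now()[0]['ft_force'])
shot('side','s3.png')
```

```text
t 4.65 shift [0.0014, -0.0009, 0.001] rot [-0.0061, -0.0012, 0.0023] |0.002 m| 0.4 deg
[ 0.85988851 -0.02116518  0.09376574]
```

View pics/w3.png

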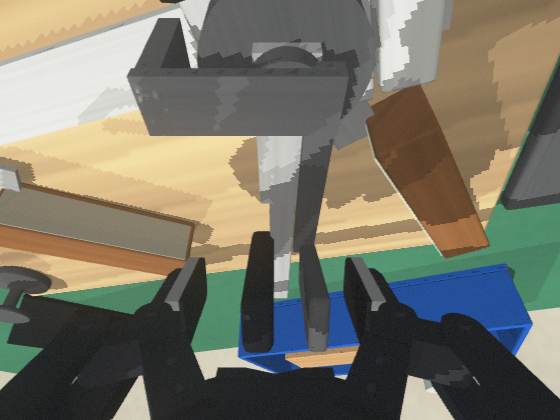

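View pics/s3.png

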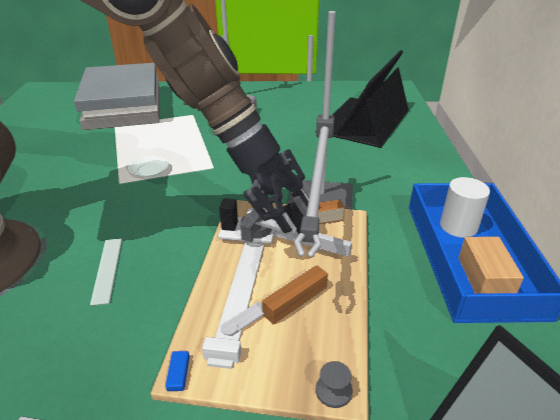

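Emit:
apply_moves(rows=[[0.0, 0.001, 0, 0, 0, 0, 0], [0.0, 0.001, 0, 0, 0, 0, 0], [0.0, 0.001, 0, 0, 0, 0, 0], [0.0, 0.001, 0, 0, 0, 0, 0], [0.0, 0.001, 0, 0, 0, 0, 0]], newtons=35)

```text
time_s: 5.25
ee_pos: [0.493, 0.0434, 0.2196]
tool_rot: [[0.524, 0.414, 0.745], [-0.237, 0.91, -0.339], [-0.818, 0.001, 0.575]]
ft_force: [-4.7, -2.7, 7.3]
opening: 0.274
```

Run:
```python
from h import *
delta(*pose(-15.5,dy=-.0035,back=.0))
o=now()[0];print(o['ft_force'],o['wrist_torque'],o['opening'],o['opening']*.0854)
p=shot('wrist','w4.png')
o=now()[0];print(o['ft_force'],o['opening']*.0854)
```

```text
t 5.25 shift [0.0013, -0.0009, 0.0002] rot [-0.0061, 0.0012, 0.0026] |0.002 m| 0.4 deg
[-4.66164935 -2.71147981  7.273615  ] [-0.10633976  0.489654   -0.05556326] 0.27398673737314977 0.02339846737166699
[-5.9278951  -2.86764989  6.336062  ] 0.023036936064867515
```

View pics/w4.png

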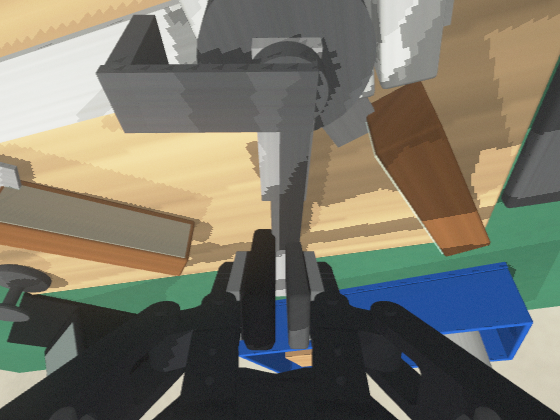

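```bash
cat > arc.py <<'E'
import sys
from h import *
o,p0,R0=now();piv=(T@[0,.11,0,1])[:3]
for d in map(float,sys.argv[1:]):
    Rz=R.from_euler('z',d,degrees=True).as_matrix()
    p=piv+Rz@(p0-piv);Q=Rz@R0
    print(d,(R0.T@(p-p0)).round(4).tolist(),R.from_matrix(R0.T@Q).as_rotvec().round(4).tolist())
print(o['time_s'],o['ft_force'].round(1),o['wrist_torque'].round(2),round(o['opening']*.0854,4))
E
python3 arc.py 3 7 11 15 18
```

```text
3.0 [0.0001, -0.0005, 0.0001] [-0.0428, 0.0001, 0.0301]
7.0 [0.0002, -0.0012, 0.0003] [-0.1, 0.0002, 0.0702]
11.0 [0.0004, -0.0018, 0.0006] [-0.1571, 0.0003, 0.1104]
15.0 [0.0006, -0.0024, 0.0008] [-0.2142, 0.0004, 0.1505]
18.0 [0.0007, -0.0028, 0.0011] [-0.257, 0.0005, 0.1806]
5.3 [-5.9 -2.9  6.3] [-0.12  0.45 -0.15] 0.023
```

Emit:
apply_moves(rows=[[0.0, 0, -0.0005, 0.0001, -0.043, 0, 0.03], [0.0, 0.0002, -0.0012, 0.0003, -0.1, 0, 0.07], [0.0, 0.0004, -0.0018, 0.0006, -0.157, 0, 0.11], [0.0, 0.0006, -0.0024, 0.0008, -0.214, 0, 0.15], [0.0, 0.0007, -0.0028, 0.0011, -0.257, 0, 0.18]])

```text
time_s: 5.8
ee_pos: [0.4931, 0.0401, 0.2196]
tool_rot: [[0.572, 0.111, 0.813], [-0.063, 0.994, -0.091], [-0.818, 0.001, 0.576]]
ft_force: [-2.6, -4.5, 4.0]
opening: 0.277
```

```bash
python3 - <<'E'
from h import *
delta(*pose(2.5,dy=-.0035,back=.0))
p=shot('wrist','w5.png')
o=now()[0];print(o['ft_force'],o['opening']*.0854)
E
python3 arc.py 4 8 12 14
```

```text
t 5.8 shift [0.0012, -0.0006, 0.0001] rot [-0.0049, 0.002, 0.0023] |0.001 m| 0.3 deg
[-2.84167092 -3.20559688  5.61083054] 0.023182894313768878
4.0 [0.0001, -0.0007, 0.0002] [-0.0571, 0.0001, 0.0402]
8.0 [0.0003, -0.0013, 0.0004] [-0.1142, 0.0002, 0.0804]
12.0 [0.0005, -0.0019, 0.0007] [-0.1713, 0.0002, 0.1205]
14.0 [0.0006, -0.0022, 0.0008] [-0.1998, 0.0003, 0.1406]
5.85 [-2.8 -3.2  5.6] [ 0.03  0.43 -0.07] 0.0232
```

View pics/w5.png

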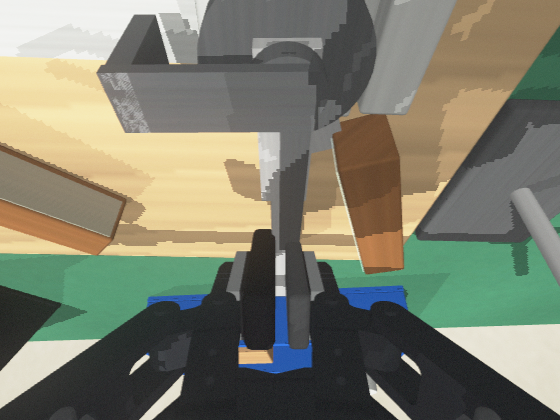

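Emit:
apply_moves(rows=[[0.0, 0.0001, -0.0007, 0.0002, -0.057, 0, 0.04], [0.0, 0.0003, -0.0013, 0.0004, -0.114, 0, 0.08], [0.0, 0.0005, -0.0019, 0.0007, -0.171, 0, 0.12], [0.0, 0.0006, -0.0022, 0.0008, -0.2, 0, 0.141], [0.0, 0.0006, -0.0022, 0.0008, -0.2, 0, 0.141]])

```text
time_s: 6.35
ee_pos: [0.494, 0.0377, 0.2196]
tool_rot: [[0.57, -0.131, 0.811], [0.076, 0.991, 0.106], [-0.818, 0.001, 0.575]]
ft_force: [-2.6, -5.2, 6.5]
opening: 0.273
```

```bash
python3 - <<'E'
from h import *
delta(*pose(20.9,dy=-.0035,back=.0))
p=shot('wrist','w6.png')
E
python3 arc.py 1 2 3 4
```

```text
t 6.35 shift [0.0012, -0.0012, 0.0002] rot [-0.0699, 0.0019, 0.0473] |0.002 m| 4.8 deg
1.0 [0.0, -0.0002, 0.0] [-0.0143, 0.0, 0.01]
2.0 [0.0001, -0.0003, 0.0001] [-0.0285, 0.0, 0.0201]
3.0 [0.0001, -0.0005, 0.0001] [-0.0428, 0.0001, 0.0301]
4.0 [0.0001, -0.0006, 0.0002] [-0.0571, 0.0001, 0.0402]
6.4 [-3.2 -5.   5.6] [-0.36  0.59 -0.09] 0.0232
```

View pics/w6.png

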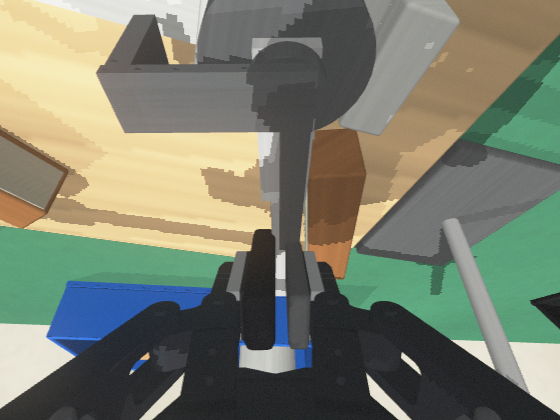

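Close to the mirror (edge at column ~310, blade face ~280–300). Continue in small steps and watch the force.

Emit:
apply_moves(rows=[[0.0, 0, -0.0002, 0, -0.0143, 0, 0.01], [0.0, 0.0001, -0.0003, 0.0001, -0.0285, 0, 0.02], [0.0, 0.0001, -0.0005, 0.0001, -0.043, 0, 0.03], [0.0, 0.0001, -0.0006, 0.0002, -0.057, 0, 0.04], [0.0, 0.0001, -0.0006, 0.0002, -0.057, 0, 0.04]])

```text
time_s: 6.9
ee_pos: [0.4944, 0.0372, 0.2196]
tool_rot: [[0.564, -0.199, 0.802], [0.115, 0.98, 0.162], [-0.818, 0.001, 0.576]]
ft_force: [-2.5, -5.5, 5.9]
opening: 0.272
```

```bash
python3 - <<'E'
from h import *
delta(*pose(20.9,dy=-.0035,back=.0))
p=shot('wrist','w7.png')
im=cv2.imread('pics/w7.png')[90:330,180:420];cv2.imwrite('pics/w7z.png',cv2.resize(im,None,fx=2.4,fy=2.4,interpolation=cv2.INTER_CUBIC))
E
python3 arc.py .5 1 1.5 2
```

```text
t 6.9 shift [0.0011, -0.0007, -0.0001] rot [-0.0129, 0.002, 0.008] |0.001 m| 0.9 deg
0.5 [0.0, -0.0001, 0.0] [-0.0071, 0.0, 0.005]
1.0 [0.0, -0.0002, 0.0] [-0.0143, 0.0, 0.01]
1.5 [0.0, -0.0002, 0.0001] [-0.0214, 0.0, 0.0151]
2.0 [0.0001, -0.0003, 0.0001] [-0.0285, 0.0, 0.0201]
6.95 [-2.8 -6.1  5.5] [-0.5   0.57 -0.04] 0.0232
```

View pics/w7z.png

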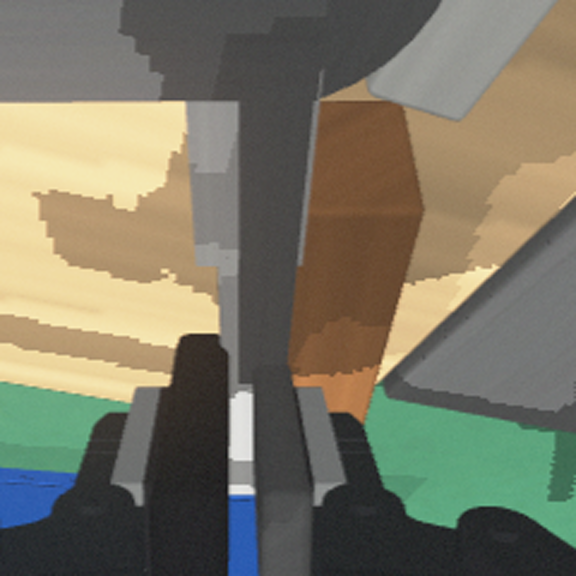

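Emit:
apply_moves(rows=[[0.0, 0, -0.0001, 0, -0.007, 0, 0.005], [0.0, 0, -0.0002, 0, -0.0143, 0, 0.01], [0.0, 0, -0.0002, 0, -0.0143, 0, 0.01]])

```text
time_s: 7.25
ee_pos: [0.4945, 0.0363, 0.2196]
tool_rot: [[0.562, -0.213, 0.799], [0.122, 0.977, 0.174], [-0.818, -0.0, 0.575]]
ft_force: [-2.2, -8.4, 5.3]
opening: 0.273
```

```bash
python3 arc.py 1 2
```

```text
1.0 [0.0, -0.0002, 0.0001] [-0.0143, -0.0, 0.01]
2.0 [0.0001, -0.0003, 0.0001] [-0.0286, -0.0, 0.0201]
7.25 [-2.2 -8.4  5.3] [-0.78  0.49 -1.21] 0.0233
```

Emit:
apply_moves(rows=[[0.0, 0, 0.0, 0, -0.006, 0, 0.004], [0.0, 0, 0.0005, 0, -0.011, 0, 0.008], [0.0, 0, 0.0005, 0, -0.011, 0, 0.008]])

```text
time_s: 7.55
ee_pos: [0.4945, 0.0359, 0.2197]
tool_rot: [[0.561, -0.222, 0.797], [0.126, 0.975, 0.183], [-0.818, -0.003, 0.575]]
ft_force: [-2.9, -14.4, 5.5]
opening: 0.274
```

```bash
python3 arc.py 1
python3 - <<'E'
from h import *
o,p,Q=now();b=Q[:,1];print('blade angle by tool',np.degrees(np.arctan2(-b[0],b[1]))+8.561)
shot('wrist','w8.png');shot('side','s8.png');shot('top','t8.png')
im=cv2.imread('pics/t8.png')[120:330,190:460];cv2.imwrite('pics/t8z.png',cv2.resize(im,None,fx=2.85,fy=2.85,interpolation=cv2.INTER_CUBIC))
im=cv2.imread('pics/s8.png')[160:300,200:400];cv2.imwrite('pics/s8z.png',cv2.resize(im,None,fx=4,fy=4,interpolation=cv2.INTER_CUBIC))
E
```

```text
1.0 [0.0, -0.0002, 0.0001] [-0.0143, -0.0, 0.01]
7.55 [ -2.9 -14.4   5.5] [-1.55  0.39 -2.29] 0.0234
blade angle by tool 21.382392267598576
```

View pics/t8z.png

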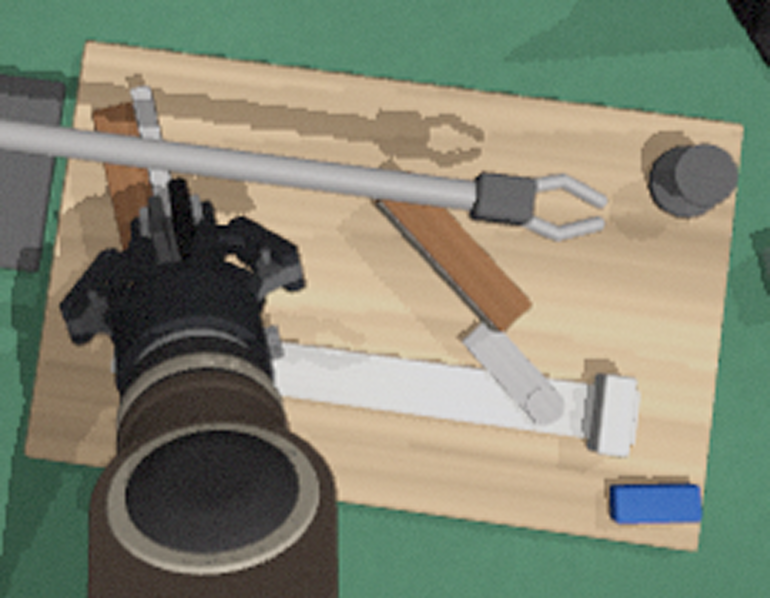

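View pics/s8z.png

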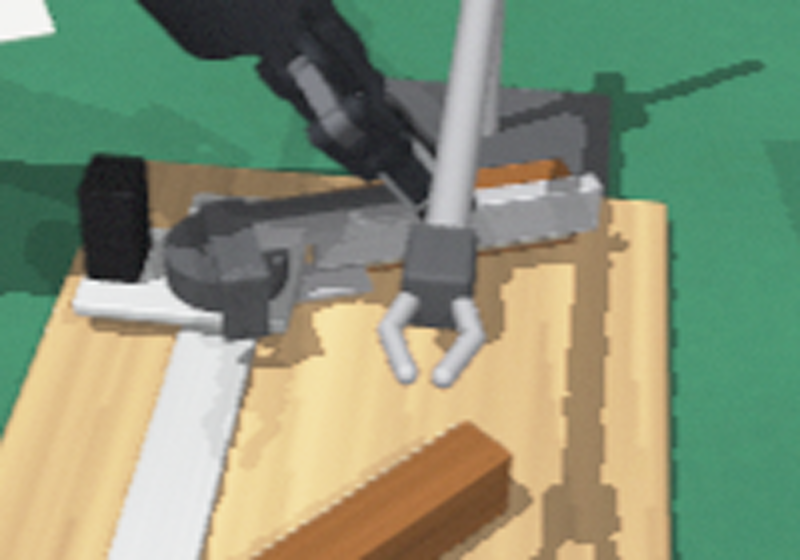

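Emit:
apply_moves(rows=[[0.025, 0, 0.0008, 0, 0, 0, 0], [0.027, 0, 0.0018, 0, 0, 0, 0], [0.029, 0, 0.0028, 0, 0, 0, 0], [0.03, 0, 0.0033, 0, 0, 0, 0], [0.03, 0, 0.0033, 0, 0, 0, 0]])

```text
time_s: 8.2
ee_pos: [0.494, 0.0391, 0.2193]
tool_rot: [[0.561, -0.223, 0.797], [0.125, 0.975, 0.184], [-0.818, -0.004, 0.575]]
ft_force: [2.2, -14.6, 1.4]
opening: 0.351
```

```bash
python3 arc.py 1
python3 - <<'E'
from h import *
shot('wrist','w9.png')
E
```

```text
1.0 [0.0, -0.0002, 0.0] [-0.0143, -0.0001, 0.01]
8.2 [  2.2 -14.6   1.4] [-2.09 -0.02 -1.95] 0.0299
```

View pics/w9.png

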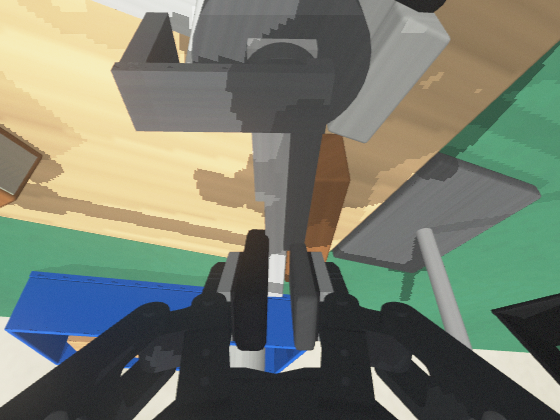

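Emit:
apply_moves(rows=[[0.032, 0, 0.001, 0, 0, 0, 0], [0.034, 0, 0.001, 0, 0, 0, 0], [0.034, 0, 0.001, 0, 0, 0, 0]])

```text
time_s: 8.55
ee_pos: [0.4937, 0.0405, 0.2191]
tool_rot: [[0.561, -0.225, 0.797], [0.127, 0.974, 0.186], [-0.818, -0.003, 0.575]]
ft_force: [5.0, -10.9, -1.1]
opening: 0.4
```

```bash
python3 arc.py 1
```

```text
1.0 [-0.0, -0.0002, -0.0] [-0.0143, -0.0, 0.01]
8.55 [  5.  -10.9  -1.1] [-1.81 -0.09 -1.3 ] 0.0342
```

Emit:
apply_moves(rows=[[0.045, 0, 0, 0, 0, 0, 0], [0.06, 0, 0, 0, 0, 0, 0], [0.06, 0, 0, 0, 0, 0, 0]])

```text
time_s: 8.85
ee_pos: [0.4927, 0.0424, 0.2185]
tool_rot: [[0.558, -0.232, 0.797], [0.135, 0.973, 0.188], [-0.819, 0.003, 0.574]]
ft_force: [-0.7, 0.2, 0.0]
opening: 0.701
```

```bash
python3 arc.py 1;python3 - <<'E'
from h import *
shot('wrist','w10.png')
E
```

```text
1.0 [-0.0, -0.0002, -0.0] [-0.0143, 0.0001, 0.01]
8.85 [-0.7  0.2  0. ] [-0.13  0.55 -0.02] 0.0599
```

View pics/w10.png

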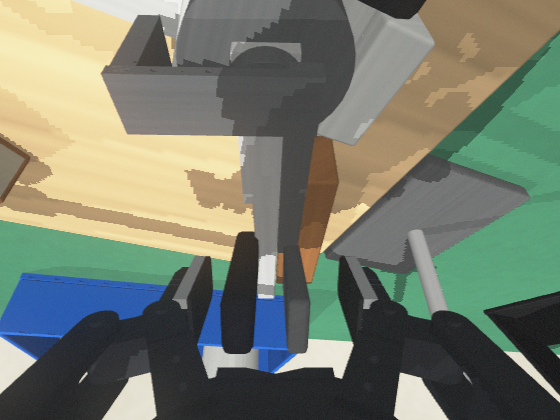

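Emit:
apply_moves(rows=[[0.06, -0.015, 0, 0, 0, 0, 0], [0.06, -0.045, 0, 0, 0, 0, 0], [0.06, -0.08, 0, 0, 0, 0, 0], [0.06, -0.11, 0, 0, 0, 0, 0], [0.06, -0.13, 0, 0, 0, 0, 0]])

```text
time_s: 9.4
ee_pos: [0.4195, 0.0247, 0.3271]
tool_rot: [[0.56, -0.232, 0.795], [0.135, 0.973, 0.188], [-0.817, 0.002, 0.576]]
ft_force: [0.8, 1.0, 0.4]
opening: 0.707
```

Run:
```python
from h import *
o=now()[0];print(o['time_s'],o['ft_force'],o['q'].round(1))
def W(a,X,piv=(0,.11)):
    a=np.radians(a);c,s=np.cos(a),np.sin(a); return (T@[piv[0]+c*X[0]-s*X[1],piv[1]+s*X[0]+c*X[1],X[2],1])[:3]
p=shot('wrist','w11.png');ps=shot('side','s11.png');pt=shot('top','t11.png')
for n,q in [('w',p),('s',ps),('t',pt)]:
  for t in ['blade_line','handle','lug']:
    r=spotter.mark_of(t,q); print(n,t,[(np.round(x['centre'],1).tolist(),round(x['score'],2)) for x in r[:2]],
      [(np.linalg.inv(T)@[*at_z(q,x['centre'],{'blade_line':.0465,'handle':.092,'lug':.075}[t]),1])[:3].round(4).tolist() for x in r[:1]])
im=cv2.imread('pics/s11.png')[160:300,200:400];cv2.imwrite('pics/s11z.png',cv2.resize(im,None,fx=4,fy=4,interpolation=cv2.INTER_CUBIC))
```

```text
9.4 [0.75808561 1.00025556 0.36894995] [  1.3 -20.  -41.8  33.6   7.   -9.8]
w blade_line [([268.3, 181.5], 0.83)] [[0.103, 0.1479, 0.0465]]
w handle [([267.9, 194.3], 0.86), ([302.8, 32.2], 0.48)] [[0.0688, 0.1348, 0.092]]
w lug [([306.2, 31.8], 0.97)] [[-0.0506, 0.111, 0.075]]
s blade_line [([314.2, 215.8], 0.83)] [[0.1033, 0.1445, 0.0465]]
s handle [([297.5, 196.5], 0.75)] [[0.0725, 0.137, 0.092]]
s lug [([299.3, 200.8], 0.69), ([228.4, 206.0], 0.58)] [[0.0749, 0.1481, 0.075]]
t blade_line [([246.1, 186.2], 0.82)] [[0.1041, 0.1524, 0.0465]]
t handle [([249.3, 199.6], 0.83)] [[0.0765, 0.1386, 0.092]]
t lug [([256.5, 273.3], 0.87)] [[-0.0456, 0.1108, 0.075]]
```

View pics/w11.png

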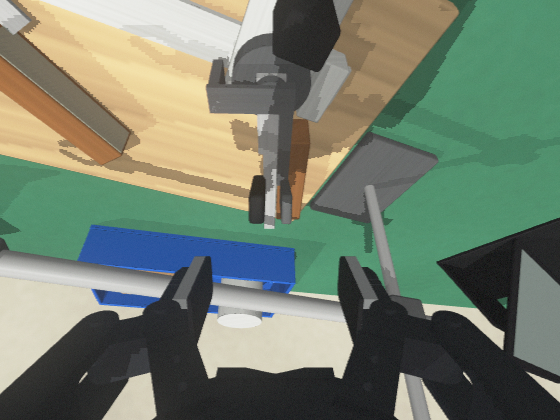

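View pics/s11z.png

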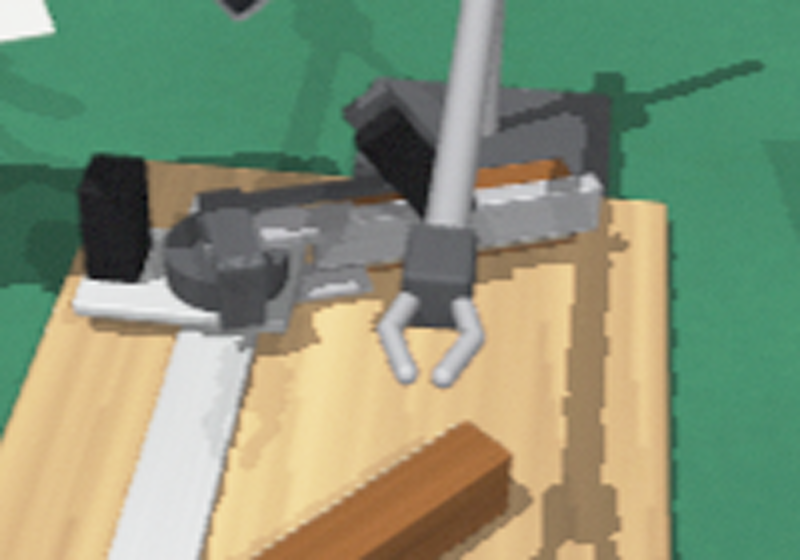

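```bash
cat >> h.py <<'E'
def vpose(bx,by,z):
    X=np.array([0,0,-1.]);Y=T[:3,1];Z=np.cross(X,Y)
    return (T@[bx,by,z+env.tcp_to_grasp,1])[:3],np.stack([X,Y,Z],1)
E
python3 - <<'E'
from h import *
delta(*vpose(-.05,.175,.175))
E
```

```text
t 10.0 shift [0.0314, 0.0766, 0.0538] rot [0.3701, 0.6025, -0.1198] |0.099 m| 41.1 deg
```

Emit:
apply_moves(rows=[[0.0, 0.006, 0.015, 0.011, 0.074, 0.12, -0.024], [0.0, 0.012, 0.03, 0.022, 0.148, 0.241, -0.048], [0.0, 0.018, 0.046, 0.032, 0.222, 0.361, -0.072], [0.0, 0.025, 0.061, 0.043, 0.296, 0.482, -0.096], [0.0, 0.031, 0.077, 0.054, 0.37, 0.602, -0.12]], newtons=40)

```text
time_s: 10.5
ee_pos: [0.4634, 0.1149, 0.3311]
tool_rot: [[-0.002, 0.152, 0.988], [-0.001, 0.988, -0.152], [-1.0, -0.001, -0.002]]
ft_force: [0.6, 0.6, 0.5]
opening: 0.0
```

Run:
```python
from h import *
print(now()[0]['q'].round(1),now()[0]['opening'])
p=shot('wrist','w12.png')
r=spotter.mark_of('lug',p);print([(x['centre'],x['score'],(np.linalg.inv(T)@[*at_z(p,x['centre'],.075),1])[:3].round(4)) for x in r[:2]])
delta(*vpose(-.05,.175,.075))
```

```text
[ 13.9   2.8 -16.4  71.   -0.   22.7] 0.0004479983256413357
[([184.0, 215.8], 0.65, array([-0.0478,  0.1089,  0.075 ]))]
t 10.6 shift [0.0995, -0.0022, -0.0012] rot [0.0013, -0.0038, 0.0016] |0.100 m| 0.2 deg
```

View pics/w12.png

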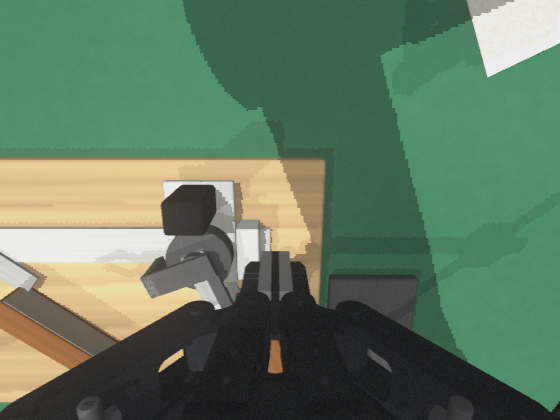

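Emit:
apply_moves(rows=[[0.0, 0.025, -0.001, 0, 0, 0, 0], [0.0, 0.055, -0.002, 0, 0, 0, 0], [0.0, 0.08, -0.002, 0, 0, 0, 0], [0.0, 0.1, -0.002, 0, 0, 0, 0], [0.0, 0.1, -0.002, 0, 0, 0, 0]])

```text
time_s: 11.1
ee_pos: [0.4611, 0.111, 0.2285]
tool_rot: [[-0.0, 0.148, 0.989], [-0.001, 0.989, -0.148], [-1.0, -0.001, -0.0]]
ft_force: [0.3, -0.2, -0.1]
opening: -0.0
```

Run:
```python
from h import *
print(now()[0]['ft_force'])
p=shot('wrist','w13.png');shot('side','s13.png')
delta(*vpose(-.049,.155,.075))
```

```text
[ 0.32690294 -0.23322342 -0.1400643 ]
t 11.2 shift [0.0017, -0.0178, 0.0013] rot [0.0002, 0.0032, -0.0003] |0.018 m| 0.2 deg
```

View pics/w13.png

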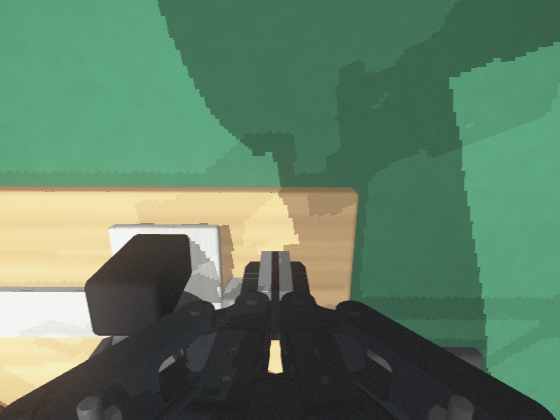

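View pics/s13.png

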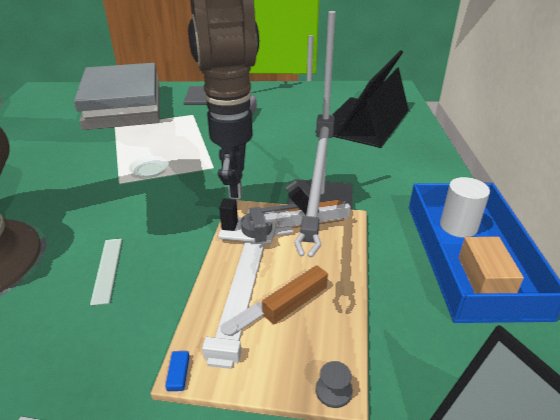

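Emit:
apply_moves(rows=[[0.0, 0.001, -0.006, 0, 0, 0, 0], [0.0, 0.001, -0.012, 0, 0, 0, 0], [0.0, 0.001, -0.018, 0, 0, 0, 0], [0.0, 0.001, -0.022, 0, 0, 0, 0], [0.0, 0.001, -0.026, 0, 0, 0, 0]])

```text
time_s: 11.7
ee_pos: [0.4589, 0.0857, 0.2302]
tool_rot: [[0.002, 0.149, 0.989], [-0.0, 0.989, -0.149], [-1.0, 0.0, 0.002]]
ft_force: [-0.4, -0.2, 0.6]
opening: 0.002
```

Emit:
apply_moves(rows=[[0.0, 0, -0.004, 0, 0, 0, 0], [0.0, 0, -0.009, 0, 0, 0, 0], [0.0, 0, -0.014, 0, 0, 0, 0], [0.0, 0, -0.02, 0, 0, 0, 0]])

```text
time_s: 12.1
ee_pos: [0.4559, 0.0664, 0.23]
tool_rot: [[0.002, 0.148, 0.989], [0.001, 0.989, -0.148], [-1.0, 0.001, 0.002]]
ft_force: [0.7, 4.7, -0.2]
opening: 0.004
```

Run:
```python
from h import *
o,p0,Q=now();print(o['ft_force'],(np.linalg.inv(T)@[*p0,1]).round(4))
p=shot('wrist','w14.png')
r=spotter.mark_of('lug',p);print([(x['centre'],x['score'],(np.linalg.inv(T)@[*at_z(p,x['centre'],.075),1])[:3].round(4)) for x in r[:2]])
```

```text
[ 0.66926466  4.7146188  -0.24402231] [-0.0501  0.1273  0.23    1.    ]
[([208.7, 288.6], 0.86, array([-0.0497,  0.0983,  0.075 ]))]
```

View pics/w14.png

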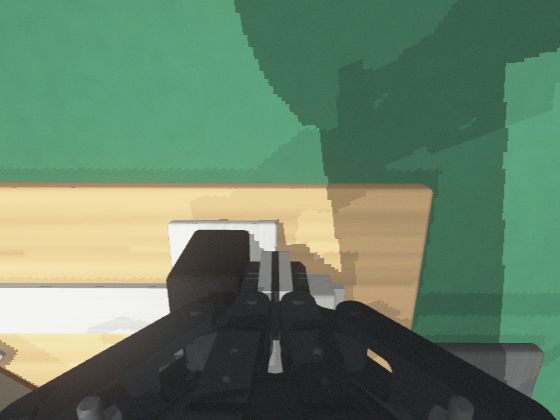

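Emit:
apply_moves(rows=[[0.0, 0, -0.007, 0, 0, 0, 0], [0.0, 0, -0.015, 0, 0, 0, 0], [0.0, 0, -0.024, 0, 0, 0, 0], [0.0, 0, -0.033, 0, 0, 0, 0], [0.0, 0, -0.042, 0, 0, 0, 0]])

```text
time_s: 12.7
ee_pos: [0.4494, 0.0242, 0.2299]
tool_rot: [[0.002, 0.149, 0.989], [-0.0, 0.989, -0.149], [-1.0, 0.0, 0.002]]
ft_force: [-1.0, 4.2, 1.0]
opening: -0.001
```

Emit:
apply_moves(rows=[[0.0, 0, -0.009, 0, 0, 0, 0], [0.0, 0, -0.018, 0, 0, 0, 0], [0.0, 0, -0.027, 0, 0, 0, 0], [0.0, 0, -0.036, 0, 0, 0, 0], [0.0, 0, -0.045, 0, 0, 0, 0]])

```text
time_s: 13.2
ee_pos: [0.4426, -0.0204, 0.2299]
tool_rot: [[0.001, 0.149, 0.989], [-0.0, 0.989, -0.149], [-1.0, 0.0, 0.001]]
ft_force: [-1.7, 4.6, 2.4]
opening: 0.0
```

Run:
```python
from h import *
o,p0,Q=now();print(o['ft_force'],(np.linalg.inv(T)@[*p0,1]).round(4),o['q'].round(1))
delta(*vpose(-.049,-.081,.075))
p=shot('wrist','w15.png');shot('side','s15.png')
```

```text
[-1.73113795  4.59948733  2.37738152] [-0.0503  0.0395  0.2299  1.    ] [ -2.6   2.  -30.3  57.6  -0.    5.9]
t 13.2 shift [0.0002, -0.1205, 0.0014] rot [-0.0003, 0.0014, -0.0001] |0.120 m| 0.1 deg
```

View pics/s15.png

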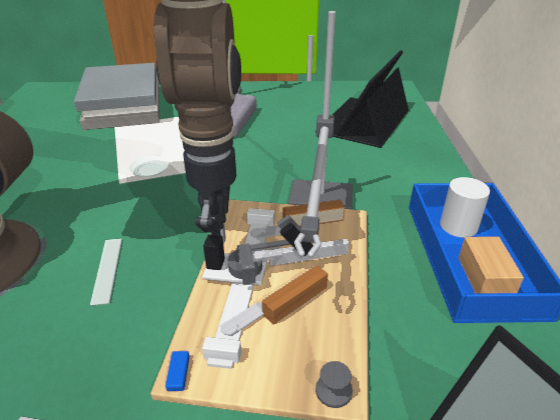

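Emit:
apply_moves(rows=[[0.0, 0, -0.007, 0, 0, 0, 0], [0.0, 0, -0.014, 0, 0, 0, 0], [0.0, 0, -0.021, 0, 0, 0, 0], [0.0, 0, -0.028, 0, 0, 0, 0], [0.0, 0, -0.035, 0, 0, 0, 0]])

```text
time_s: 13.8
ee_pos: [0.4376, -0.0547, 0.2299]
tool_rot: [[0.002, 0.149, 0.989], [0.0, 0.989, -0.149], [-1.0, 0.001, 0.002]]
ft_force: [1.4, 5.7, -1.6]
opening: 0.003
```

Emit:
apply_moves(rows=[[0.0, 0, -0.007, 0, 0, 0, 0], [0.0, 0, -0.014, 0, 0, 0, 0], [0.0, 0, -0.021, 0, 0, 0, 0], [0.0, 0, -0.028, 0, 0, 0, 0], [0.0, 0, -0.035, 0, 0, 0, 0]])

```text
time_s: 14.3
ee_pos: [0.4323, -0.0893, 0.2299]
tool_rot: [[0.002, 0.149, 0.989], [0.0, 0.989, -0.149], [-1.0, 0.001, 0.002]]
ft_force: [-0.1, 5.6, -0.2]
opening: -0.004
```

Run:
```python
from h import *
o,p0,Q=now();print(o['ft_force'],(np.linalg.inv(T)@[*p0,1]).round(4),o['q'].round(1))
shot('side','s16.png')
im=cv2.imread('pics/s16.png')[190:400,150:400];cv2.imwrite('pics/s16z.png',cv2.resize(im,None,fx=2.7,fy=2.7,interpolation=cv2.INTER_CUBIC))
```

```text
[-0.14528284  5.63135794 -0.16718829] [-0.0502 -0.0303  0.2299  1.    ] [-11.7   1.8 -30.5  57.5   0.   -3.1]
```

View pics/s16z.png

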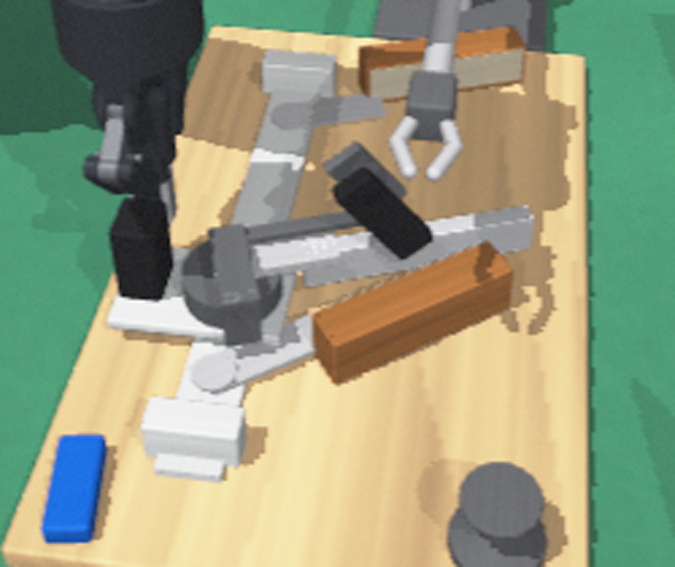

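Blade is turning the second mirror. About 50 mm remain.

Emit:
apply_moves(rows=[[0.0, 0, -0.007, 0, 0, 0, 0], [0.0, 0, -0.014, 0, 0, 0, 0], [0.0, 0, -0.021, 0, 0, 0, 0], [0.0, 0, -0.028, 0, 0, 0, 0], [0.0, 0, -0.035, 0, 0, 0, 0]])

```text
time_s: 14.85
ee_pos: [0.427, -0.1237, 0.2299]
tool_rot: [[0.002, 0.149, 0.989], [0.0, 0.989, -0.149], [-1.0, 0.001, 0.001]]
ft_force: [-0.2, 5.4, 0.2]
opening: -0.0
```

Emit:
apply_moves(rows=[[0.0, 0, -0.003, 0, 0, 0, 0], [0.0, 0, -0.006, 0, 0, 0, 0], [0.0, 0, -0.009, 0, 0, 0, 0], [0.0, 0, -0.011, 0, 0, 0, 0]])

```text
time_s: 15.25
ee_pos: [0.4254, -0.1344, 0.2299]
tool_rot: [[0.001, 0.149, 0.989], [-0.0, 0.989, -0.149], [-1.0, 0.0, 0.001]]
ft_force: [-1.1, 5.5, 1.5]
opening: -0.001
```

Run:
```python
from h import *
o,p0,Q=now();print(o['ft_force'],(np.linalg.inv(T)@[*p0,1]).round(4),o['q'].round(1))
p=shot('wrist','w17.png')
r=spotter.mark_of('lug',p);print([(x['centre'],x['score'],(np.linalg.inv(T)@[*at_z(p,x['centre'],.075),1])[:3].round(4)) for x in r[:2]])
```

```text
[-1.09612748  5.49267364  1.45834971] [-0.0503 -0.0758  0.2299  1.    ] [-17.5   2.4 -30.   57.6   0.   -9. ]
[]
```

Emit:
apply_moves(rows=[[0.0, 0, -0.0015, 0, 0, 0, 0], [0.0, 0, -0.003, 0, 0, 0, 0], [0.0, 0, -0.0045, 0, 0, 0, 0]])

```text
time_s: 15.65
ee_pos: [0.4248, -0.1387, 0.2298]
tool_rot: [[0.001, 0.149, 0.989], [0.0, 0.989, -0.149], [-1.0, 0.0, 0.001]]
ft_force: [-1.7, 5.2, 1.1]
opening: -0.003
```

Emit:
apply_moves(rows=[[0.0, 0, -0.0015, 0, 0, 0, 0], [0.0, 0, -0.0025, 0, 0, 0, 0]])

```text
time_s: 15.85
ee_pos: [0.4245, -0.1399, 0.2299]
tool_rot: [[0.002, 0.148, 0.989], [0.006, 0.989, -0.148], [-1.0, 0.006, 0.002]]
ft_force: [0.6, 18.2, 4.2]
opening: -0.001
```

Emit:
apply_moves(rows=[[0.0, 0, -0.0005, 0, 0, 0, 0], [0.0, 0, -0.0005, 0, 0, 0, 0], [0.0, 0, -0.0005, 0, 0, 0, 0]])

```text
time_s: 16.15
ee_pos: [0.4245, -0.14, 0.2299]
tool_rot: [[0.003, 0.147, 0.989], [0.007, 0.989, -0.147], [-1.0, 0.007, 0.002]]
ft_force: [-0.3, 17.2, 3.3]
opening: -0.005
```

Emit:
apply_moves(rows=[[0.0, 0, 0.005, 0, 0, 0, 0], [0.0, 0, 0.015, 0, 0, 0, 0], [0.0, 0, 0.025, 0, 0, 0, 0], [0.0, -0.02, 0.03, 0, 0, 0, 0], [0.0, -0.05, 0.03, 0, 0, 0, 0]])

```text
time_s: 16.65
ee_pos: [0.4283, -0.111, 0.279]
tool_rot: [[-0.002, 0.148, 0.989], [0.0, 0.989, -0.148], [-1.0, -0.0, -0.002]]
ft_force: [0.5, -0.4, 0.5]
opening: 0.0
```

Emit:
apply_moves(rows=[[0.0, -0.04, 0.02, -0.03, 0, 0, 0], [0.0, -0.08, 0.06, -0.07, 0, 0, 0], [0.0, -0.12, 0.1, -0.11, 0, 0, 0], [0.0, -0.14, 0.14, -0.14, 0, 0, 0], [0.0, -0.14, 0.14, -0.14, 0, 0, 0]])

```text
time_s: 17.15
ee_pos: [0.3096, 0.0484, 0.4212]
tool_rot: [[0.004, 0.15, 0.989], [-0.0, 0.989, -0.15], [-1.0, 0.0, 0.004]]
ft_force: [-0.0, 1.1, 0.4]
opening: -0.001
```

```bash
cat > chk.py <<'E'
from h import *
from scipy.optimize import least_squares
o=now()[0];print(o['time_s'],o['ft_force'])
ps=shot('side','s20.png');pt=shot('top','t20.png')
for n,q in [('s',ps),('t',pt)]:
  for t,z in [('blade_line',.0465),('handle',.092),('lug',.075),('second_mirror_face',.034)]:
    r=spotter.mark_of(t,q); print(n,t,[(np.round(x['centre'],1).tolist(),round(x['score'],2),(np.linalg.inv(T)@[*at_z(q,x['centre'],z),1])[:3].round(4).tolist()) for x in r[:1]])
im=cv2.imread('pics/t20.png')[120:330,190:460];cv2.imwrite('pics/t20z.png',cv2.resize(im,None,fx=2.85,fy=2.85,interpolation=cv2.INTER_CUBIC))
im=cv2.imread('pics/s20.png')[190:400,150:400];cv2.imwrite('pics/s20z.png',cv2.resize(im,None,fx=2.7,fy=2.7,interpolation=cv2.INTER_CUBIC))
E
python3 chk.py
```

```text
17.15 [-0.03890454  1.07146798  0.42244884]
s blade_line [([300.4, 304.8], 0.76, [0.1007, -0.0722, 0.0465])]
s handle [([280.2, 286.7], 0.78, [0.0726, -0.0837, 0.092])]
s lug [([192.3, 299.7], 0.8, [-0.048, -0.1086, 0.075])]
s second_mirror_face [([305.2, 314.4], 0.82, [0.1087, -0.0784, 0.034])]
t blade_line [([363.8, 204.0], 0.87, [0.0995, -0.0613, 0.0465])]
t handle [([377.8, 219.7], 0.71, [0.071, -0.0785, 0.092])]
t lug [([318.8, 254.1], 0.75, [0.001, 0.0098, 0.075])]
t second_mirror_face [([372.7, 200.1], 0.85, [0.1101, -0.0788, 0.034])]
```

View pics/t20z.png

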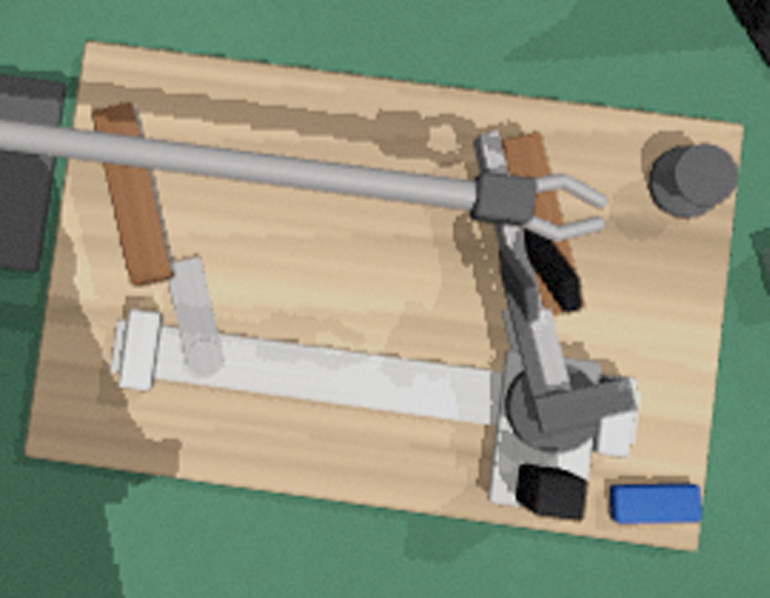

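View pics/s20z.png

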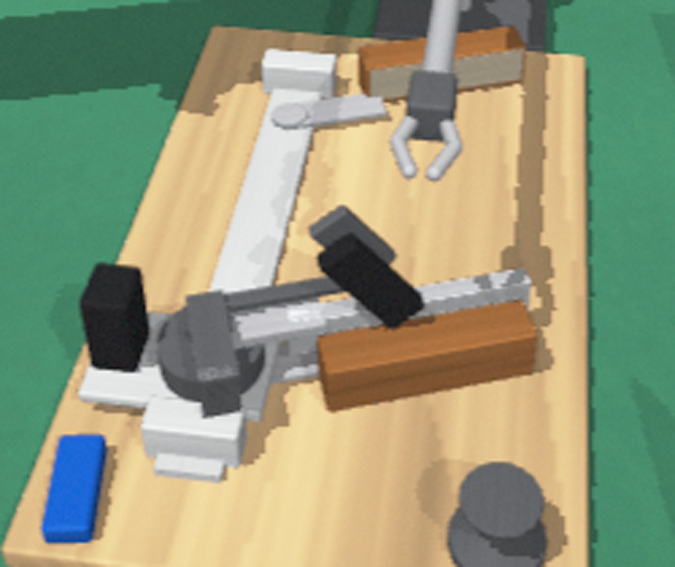

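Run:
```python
from h import *
from scipy.optimize import least_squares
pt=shot('top','t21.png');ps=shot('side','s21.png')
zt=lambda u,v:(u/2.85+190,v/2.85+120); zs=lambda u,v:(u/2.7+150,v/2.7+190)
def ang(a,b,p,f):
    A=at_z(p,f(*a),.05);B=at_z(p,f(*b),.05);d=T[:3,:3].T@(A-B);return np.degrees(np.arctan2(d[1],d[0])),np.linalg.norm(d)
print('m1 top',ang((92,110),(135,286),pt,zt),ang((133,103),(172,278),pt,zt))
print('m2 top outer',ang((540,133),(583,308),pt,zt))
print('m2 side', ang((537,343),(328,376),ps,zs),ang((527,304),(318,352),ps,zs))
im=cv2.imread('pics/s21.png');a=cv2.resize(im[285:350,225:355],None,fx=6,fy=6,interpolation=cv2.INTER_CUBIC);cv2.imwrite('pics/s21z.png',a)
```

```text
m1 top (np.float64(21.71495861120954), np.float64(0.11563068815764514)) (np.float64(20.405116021693498), np.float64(0.11432755196188324))
m2 top outer (np.float64(20.13670942101971), np.float64(0.11248904481475736))
m2 side (np.float64(18.8444984660635), np.float64(0.11113393316789681)) (np.float64(24.058933916950515), np.float64(0.1169249576814191))
```

View pics/s21z.png

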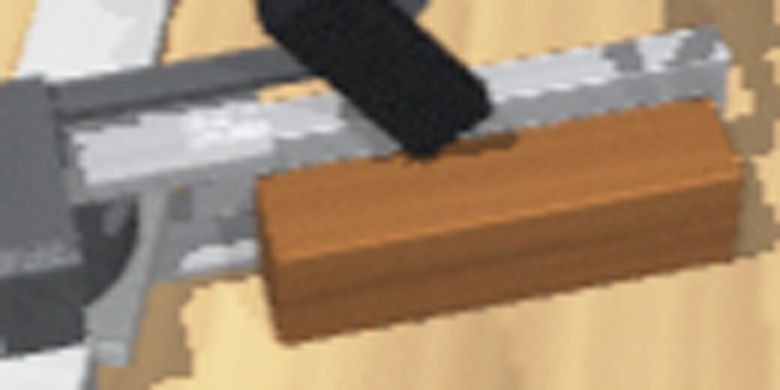

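Run:
```python
from h import *
print(now()[0]['time_s'],now()[0]['qvel'].round(2)); order.job_done()
```

```text
17.75 [ 0.33 -0.22  0.1   0.17  0.02 -0.06]
the job is handed in; nothing more can be done
```

The second mirror now lies flat on the locked blade at the first mirror's angle, and I handed the job in at 17.75 s. No verdict came back.

- **Setting the angle:** I squeezed the lock tab at 35 N and kept it squeezed while swinging the blade about 37° onto the first mirror. It was pressed there at about 14 N. I kept that pressure on while opening the fingers, so the tab sprang back with the blade still on the mirror, and then backed away.
- **Sliding the carriage:** I pushed the lug with closed fingers. It slid with about 5 N until the force jumped to 18 N at the end stop, and the arm then withdrew clear. The gripper never touched the second mirror or anything else on the table.

**Last checks**
- **Slide:** The side camera puts the lug about 220 mm from its starting point, matching the full travel. The top camera's network misread the lug in its final picture, so I ignored that reading.
- **Angle:** Seen from the top camera, the second mirror reads about 20.1° and the first 20.4 to 21.7°. The side camera is coarser, giving 18.8 and 24.1° for the second mirror's two edges. The last close-up shows the blade and mirror edges parallel with no visible gap. From pictures alone I can confirm the match to about a degree.
- **Force:** Nothing was touching the gripper at hand-in, and the highest force I saw on the wrist was about 19 N.

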